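# Turn a hot enamelled cover over with the cranked paint knife

## Robot

A 7-joint arm with a two-finger parallel gripper is mounted at the origin on the work surface. World frame = base frame: x ahead of the robot, y to its left, z up, the work surface at z = 0. Lengths are in m, angles in rad, forces in N, time in s.
With the tool pointing down it reaches from about 0.425 to 0.925 m from the base axis. Payload 6.8 kg.
Tool frame: the origin (TCP) lies on the mounting face of the last link; the fingertips stand 173 mm ahead of it and the grasp point (between the pads) lies 155 mm ahead of it; z points along the fingers, y is the line along which they close (so a half turn about z gives the same grasp; the last joint's range is limited). The gripper opens to 85 mm and grips with 20 to 120 N. Pads are 22 mm wide; open, the fingers measure 114 mm over their backs; the gripper's body (76 mm by 85 mm) begins 54 mm behind the grasp point. The pads swing forward as they close: fully open they stand 13 mm farther back than shut.
Start: joints at [-1.278, 0.477, 0.022, 1.555, -0.011, 1.109, -0.083], TCP at [0.263, 0.622, 0.405] pointing down, gripper open.
Joint ranges: [-2.96, 2.96], [-0.34, 2.1], [-1.41, 1.46], [0.24, 2.44], [-1.37, 4.51], [0.17, 1.92], [-2.96, 2.96]. Speed limits (rad/s): [2.39, 2.39, 3.14, 3.14, 3.14, 3.14, 3.14].

## Interface

Orientations are given as a unit quaternion [w, x, y, z].
In Python, from station import bot gives the robot as it stands. The module is installed in compiled form; this text tells all that it offers.
- The arm moves only by the shell command python3 -m pendant 'ROWS' [FORCE]. ROWS is JSON, a list of rows, each a list of 5 numbers: the finger opening in m, from 0 to 0.0854, then the shift along the tool's x, y, z in m, then the turn about the tool's z in degrees. In form: [[jaw, x, y, z, yaw], ...]. A call has 1 to 12 rows; each row shifts and turns the commanded pose from where the row before left it, along the tool's axes as they then stand; what a row does not reach is not made up. A row lasts 1/12 s, in which the tool goes at most 41.7 mm and 7.16 degrees, less where a joint would pass 70% of its speed; a pose out of reach is approached as far as the arm can. A call with a gripper value outside its range is refused whole. The fingers move at their own pace and stop on an object; FORCE is the grip in N (left out, the last holds). Time passes only in rows, so rows that do not move let the fingers close. It gives the time, the measured TCP pose, the force, the opening and the grip force at its end, in the units of the state.
- bot.get_obs(): the state, without advancing time (a new reading comes with each control period).
- bot.read_camera(name): name is "scene" or "top" or "wrist"; returns (picture, depth): 420x560x3 uint8, blue, green, red; 420x560 float32, m along the optical axis (not along the pixel's ray), 0 where there is no reading.
- bot.camera_model(name): a dict with "intrinsics" (3x3 intrinsics, pixels), "R" (3x3) and "t" (3): a world point X has camera coordinates R X + t. Camera axes: x right, y down, z forward; pixel columns grow to the right and rows downward; lengths in m; the calibration is good to about 2 mm. A picture is of the moment at which its call begins: read the wrist's pose just before it. camera_model takes no time and is no camera call; for the wrist camera it gives the pose at the moment of the call.
- bot.hand_in(): hands the job in; it is judged then, once.
Trained networks look in the newest picture that a camera, given by its name, has taken for a name from the list of things; names that differ only in an ending like _2 or _b are one class to them, and where a whole thing is asked for, a point or a joint stands for the part that bears it (a point fixed in the world has none). Each returns a list of dicts, best first, with "score" (0 to 1); they miss things now and then, are a little off and sometimes report something else, mostly with a low value. They report only what shows in the picture. A call takes as long as a camera call. They do not tell look-alikes from the thing itself.
- bot.boxes_of(name, camera): "at" ([column, row] in pixels, amid what is visible of it).
- bot.trace(name, camera): "mask" (420x560 bool, what is visible of it) and "at" ([column, row] in pixels, amid what is visible of it).
- bot.pinpoint(name, camera): "at" ([column, row] in pixels: a listed point, or the origin of a listed thing).
The state is a dict: "t": time; "q": joint angles; "joint_vel": joint speeds; "joint_torque": joint torques, N m; "eef_pos": TCP position; "tool_rot": TCP orientation; "contact_force": force on the tool from outside, world axes, zero at the start; "torque": the same for the moment, N m; "gripper_width": opening from 0.0 (shut) to 1.0 (fully open); "grasp_force": force on a finger pad.
Only numpy, scipy, OpenCV 4.12 (cv2) and the standard library are available. Lean on these libraries where they do the work, as an engineer would, in place of code of your own. Each camera call takes 0.05 s, during which the arm holds its last target. There are 200 camera calls.

## Task

The blue enamelled cover on the green rubber mat is fresh from the curing oven and too hot to touch: take the cranked paint knife from its wooden cradle, slide the blade in under the rim of the cover until you feel it come home against the spigot underneath, and turn the cover over with it, so that it ends lying painted face down with all of it on the mat. Go gently: do not dig the blade into the mat, do not shove the cover along, and keep the gripper off it. Then lay the knife back in its cradle as you found it, and leave everything else on the bench where it is.

Things in the scene. Friction and masses are not known exactly. Their poses are not given: they have to be found in the camera images.
- mat: green rubber mat fixed on the bench, 180 (x) by 250 (y) by 5 mm, grippy (friction about 1). Origin at the centre of its underside, so its top is 5 mm above. Its y axis runs along the long side, away from the knife cradle; the cover starts 45 to 60 mm to the -y side of the middle, with free mat on its +y side.
- cover: hot steel cover loose on the mat, 0.25-0.35 kg: blue flange 90 (x) by 76 (y) by 6 mm; it stands on a spigot under it, 64 (x) by 44 (y) by 3.5 mm, out of sight, set up to 6 mm off centre along y, differently each time: the -y rim overhangs it by 10-22 mm. Origin: flange's centre, at the spigot's underside; z up. Turned over, origin 9.5 mm above the mat. y within 9 degrees of the mat's.
- knife: loose cranked paint knife, 0.19 kg, in the cradle. Red flat-sided handle 22 by 22 mm, x from -80 to 43 mm, steel butt to -94; x along it to the blade, z up, origin on the handle's axis at the balance point, between the cradle's boards. A bent neck leads down to the flat stiff steel blade, parallel to the handle: 50 mm wide (y), x from 55 to 110 mm, 1.8 mm thick, underside 50.9 mm below the origin.
- knife_tip (a point): middle of the knife's straight front edge, on the underside of the blade; 110 mm ahead of the knife's origin and 50.9 mm below it.
- cradle: fixed wooden knife cradle, 110 (x) by 70 (y) mm, 82 mm high. Origin at the centre of its underside; two notched upright boards, 10 mm thick, stand at x = -37 and +37 mm; the handle lies along x in the notches (floor 64 mm above the bench, 4 mm free either side, mouth flared). Between the boards the handle can be gripped from above; the base board there is 10 mm high.
- cradle_seat (a point): where the knife's origin lies when the knife is in the cradle: 75 mm above the bench, midway between the boards; the blade points along the cradle's x axis.
- done_cover: bystander: a like cover that has already been turned, spigot up; origin on the bench at the middle of its blue face, 9.5 mm high.
- tin_a: bystander: paint tin with paper label, 84 mm across, 100 mm high; origin at the centre of its underside.
- tin_b: bystander: plain steel paint tin, 84 mm across, 100 mm high; origin at the centre of its underside.
- tape: bystander: yellow roll of masking tape lying flat, 100 mm across, 24 mm high; origin at the centre of its underside.
- sticks: bystander: three wooden stirring sticks piled up, 160 mm long, 12 mm high; origin at the centre of the underside.
- driver: bystander: screwdriver lying on the bench; origin at its middle, on the bench.
There are look-alikes about, which are no part of the job. Leave any yellow look-alike of the cover alone.

How it is judged:
On the way, in this order (a step that is already met when the one before it is completed fails the run):
1. the blade is under the rim and home against the spigot, while the cover still lies flat (contact force between knife and spigot_c0 above 0.6 N and angle between cover's own z axis and vertical below 0.05 rad), for 0.2 s.
2. the cover is raised on one edge by the knife (angle between cover's own z axis and vertical between 0.35 and 1.8 rad and contact force between knife and cover above 0.2 N), for 0.1 s.
3. the cover lies turned over, painted face down, on the mat (linear speed of cover below 0.02 m/s and angle between cover's own z axis and vertical above 3.04 rad and x of cover in the frame of mat between -0.045 and 0.045 m and y of cover in the frame of mat between -0.085 and 0.085 m and z of cover in the frame of mat below 0.019 m), for 0.3 s.
At the end, for the whole second after the job is handed in: The cover lies at rest, flat, painted face down, its whole outline on the mat (centre within 45 mm of the mat's middle across, 85 mm along); the knife lies released in its cradle, right way up and round, handle within 15 mm of its seat and 7 degrees in line; bystanders not moved (all of step 3 and distance between knife and cradle_seat below 0.015 m and angle between the x axis of knife and the x axis of cradle, either way round below 0.12 rad and angle between knife's own z axis and vertical below 0.12 rad and linear speed of knife below 0.02 m/s and x of knife_tip in the frame of cradle above 0.08 m and contact force between knife and cradle above 0.5 N); the robot touches nothing.
It fails at once if the gripper touches the hot cover (contact force between any of the fingers, the arm and cover above 0.3 N).
It fails at once if the knife is pressed into the mat with more than 8 N (contact force between knife and mat above 8 N).
It fails at once if the knife pushes or hits the cover with more than 15 N (contact force between knife and cover above 15 N).
It fails at once if the cover is shoved along the mat by more than 5 mm while it still lies painted face up (angle between cover's own z axis and vertical below 0.05 rad and distance of cover from where it was at the start of the episode above 0.005 m).
It fails at once if a bystander is moved by more than 20 mm (distance of any of done_cover, tin_a, tin_b, tape, sticks, driver from where it was at the start of the episode above 0.02 m).
It also fails if it takes over 72 s, if anything falls off the work surface, if the arm or the gripper's body presses on something with over 40 N, if the wrist force passes 120 N, or if a joint passes its speed limit or range.

## Working session

There is one attempt and no reset: what is moved stays moved. The work goes in short steps, Python scripts to look and compute and a shell command to move; the robot and the scene stay as the last step left them, time stands still between calls to the robot, and variables do not carry over. Pictures are saved under pics/ and viewed, at most 10 in all, crops included, and the job is handed in when it is done.

```bash
mkdir -p pics
cat > h.py <<'E'
import numpy as np, cv2
from station import bot
def w(cam,u,v,z=None,d=None):
    m=bot.camera_model(cam);K,R,t=map(np.array,(m["intrinsics"],m["R"],m["t"]))
    r=np.linalg.inv(K)@[u,v,1.];c=-R.T@t;r=R.T@r
    if d is not None: return c+r*d
    return c+r*(z-c[2])/r[2]
E
python3 - <<'E'
from h import *
o=bot.get_obs();print(o['t'],o['eef_pos'],o['tool_rot'],o['contact_force'])
a,da=bot.read_camera("scene");b,db=bot.read_camera("top")
cv2.imwrite("pics/1.png",np.vstack([a,b])[:, :] if 0 else cv2.resize(np.hstack([a,b]),(800,300)))
cv2.imwrite("pics/2.png",cv2.resize(b,(800,600)))
for n in ["mat","cover","knife","knife_tip","cradle","cradle_seat","done_cover","tin_a","tin_b","tape"]:
    for r in bot.pinpoint(n,"top")[:3]:
        u,v=r["at"];d=db[int(v),int(u)];print(n,round(r["score"],2),np.round(r["at"]),np.round(w("top",u,v,d=d),3))
E
```

```text
0.0 [0.26323216 0.62126429 0.40374975] [-1.16381622e-04  1.99066296e-01  9.79985619e-01 -8.84699339e-04] [-0.03083321  0.68191257 -0.87226127]
mat 0.8 [247. 217.] [0.549 0.094 0.01 ]
cover 0.77 [267. 225.] [0.524 0.043 0.015]
cover 0.76 [334. 207.] [ 0.568 -0.134  0.007]
knife 0.91 [435. 220.] [ 0.509 -0.367  0.085]
knife_tip 0.73 [390. 215.] [ 0.537 -0.274  0.021]
cradle 0.91 [427. 229.] [ 0.499 -0.367  0.013]
cradle 0.22 [270. 225.] [0.525 0.036 0.01 ]
cradle_seat 0.64 [436. 220.] [ 0.51  -0.371  0.081]
done_cover 0.73 [324. 142.] [ 0.748 -0.117  0.008]
tin_a 0.87 [117. 170.] [0.661 0.407 0.09 ]
tin_a 0.67 [172. 165.] [0.671 0.272 0.087]
tin_b 0.87 [117. 170.] [0.661 0.407 0.09 ]
tin_b 0.67 [172. 165.] [0.671 0.272 0.087]
tape 0.97 [384. 145.] [ 0.735 -0.279 -0.002]
```

View pics/2.png

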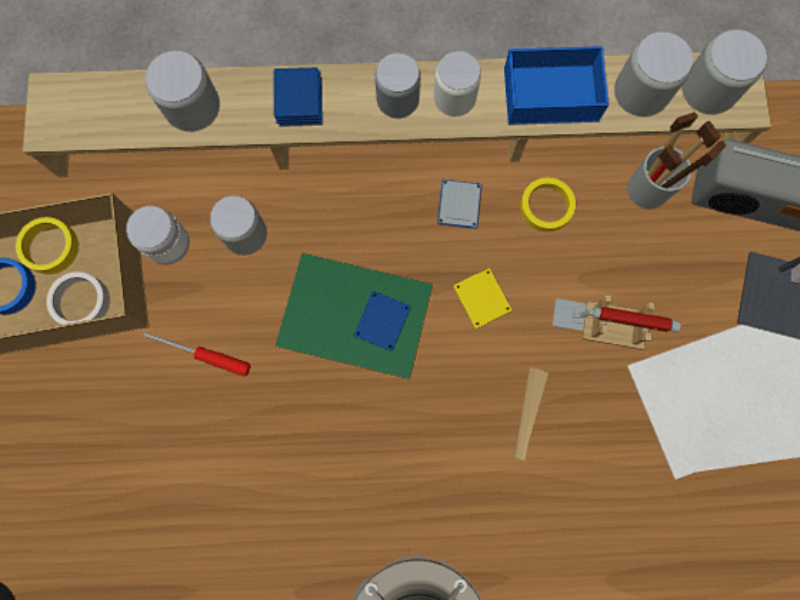

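View pics/1.png

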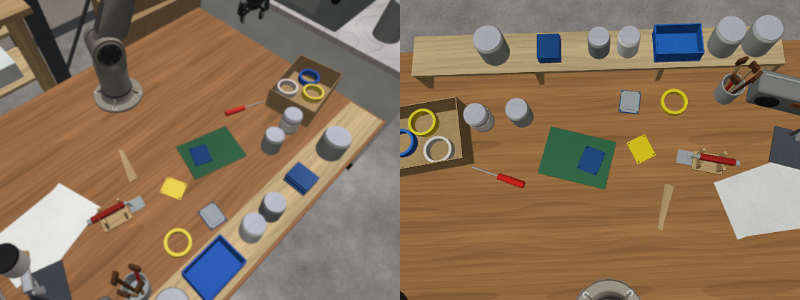

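Top view (800×600 picture): mat around (355,315), blue cover on it at (383,320), knife in cradle at (625,320) with the blade pointing left (+y), yellow look-alike at (483,298), already turned cover at (460,203). The cover meant is the blue one at (383,320), because it is the only blue one and it lies on the green mat. I turn the wrist and go over the mat for a close look.

```bash
python3 -m pendant '[[0.0854,0,0,0,7],[0.0854,0,0,0,7],[0.0854,0,0,0,7],[0.0854,0,0,0,7],[0.0854,0,0,0,7],[0.0854,0,0,0,7],[0.0854,0,0,0,7],[0.0854,0,0,0,7],[0.0854,0,0,0,7],[0.0854,0,0,0,7],[0.0854,0,0,0,7],[0.0854,0,0,0,7]]'
python3 -m pendant '[[0.0854,-0.0293,0.0264,0,0],[0.0854,-0.0293,0.0264,0,0],[0.0854,-0.0293,0.0264,0,0],[0.0854,-0.0293,0.0264,0,0],[0.0854,-0.0293,0.0264,0,0],[0.0854,-0.0293,0.0264,0,0],[0.0854,-0.0293,0.0264,0,0],[0.0854,-0.0293,0.0264,0,0],[0.0854,-0.0293,0.0264,0,0],[0.0854,-0.0293,0.0264,0,0],[0.0854,-0.0293,0.0264,0,0],[0.0854,-0.0293,0.0264,0,0]]'
python3 - <<'E'
from h import *
m=bot.camera_model("wrist");R=np.array(m["R"]);c=-R.T@m["t"];print("cam",c,"fwd",R[2])
a,d=bot.read_camera("wrist");cv2.imwrite("pics/3.png",a)
for n in ["mat","cover"]:
    for r in bot.pinpoint(n,"wrist")[:3]:
        u,v=r["at"];print(n,round(r["score"],2),np.round(r["at"]),np.round(w("wrist",u,v,z=.0145 if n=="cover" else .005),4))
E
```

```text
t: 1.6
eef_pos: [0.2632, 0.6216, 0.4048]
tool_rot: [-0.0, 0.805, 0.593, 0.0]
contact_force: [-0.3, 0.4, -0.2]
gripper_width: 1.0
grasp_force: 0.0
t: 2.6
eef_pos: [0.4642, 0.1909, 0.4051]
tool_rot: [-0.0, 0.804, 0.595, 0.001]
contact_force: [0.4, 0.9, 0.3]
gripper_width: 1.001
grasp_force: 0.0
cam [0.48636905 0.26581324 0.37370431] fwd [-0.08750671 -0.28703612 -0.95391448]
mat 0.93 [367. 232.] [0.5406 0.0927 0.005 ]
cover 0.76 [367. 276.] [0.5254 0.0468 0.0145]
```

View pics/3.png

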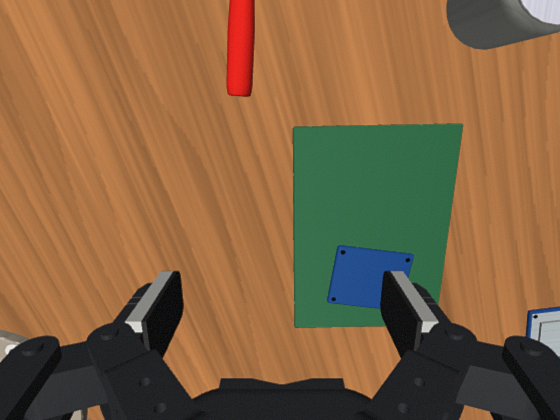

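The wrist view shows the mat (corners about (294,127), (462,124), (440,300), (295,327)) and the blue cover at (370,276), partly hidden by a finger. I move so both are clear and measure their outlines.

```bash
python3 -m pendant '[[0.0854,-0.026,0.028,0,0],[0.0854,-0.026,0.028,0,0],[0.0854,-0.026,0.028,0,0],[0.0854,0,0,0,0],[0.0854,0,0,0,0]]'
cat >> h.py <<'E'
def rect(cam,mask,z):
    # largest blob's outline projected to plane z -> world min-area rect (mm)
    cs,_=cv2.findContours(mask.astype(np.uint8),cv2.RETR_EXTERNAL,cv2.CHAIN_APPROX_NONE)
    c=max(cs,key=cv2.contourArea)[:,0]
    P=np.array([w(cam,u,v,z=z)[:2]*1000 for u,v in c]).astype(np.float32)
    r=cv2.minAreaRect(P);return np.round(r[0],1),np.round(r[1],1),round(r[2],2),np.round(cv2.boxPoints(r),1).tolist()
E
python3 - <<'E'
from h import *
a,d=bot.read_camera("wrist");cv2.imwrite("pics/4.png",a)
h=cv2.cvtColor(a,cv2.COLOR_BGR2HSV);H,S,V=cv2.split(h)
bl=(H>100)&(H<130)&(S>120)&(V>40);gr=(H>55)&(H<95)&(S>80)&(V>25)
print("mat",rect("wrist",gr|bl,.005));print("cover",rect("wrist",bl,.0145))
for n in ["mat","cover"]:
    for r in bot.pinpoint(n,"wrist")[:2]:
        u,v=r["at"];print(n,round(r["score"],2),np.round(r["at"]),np.round(w("wrist",u,v,z=.005),4),w("wrist",u,v,d=d[int(v),int(u)]))
E
```

```text
t: 3.17
eef_pos: [0.5219, 0.0927, 0.4048]
tool_rot: [0.0, 0.805, 0.594, 0.0]
contact_force: [-0.3, 1.4, -0.6]
gripper_width: 0.998
grasp_force: 0.0
mat (array([541.2,  96.1]), array([247. , 177.5]), 74.27, [[422.29998779296875, 1.2999999523162842], [593.0999755859375, -46.900001525878906], [660.0999755859375, 190.89999389648438], [489.20001220703125, 239.0]])
cover (array([526.7,  46.6]), array([75. , 88.7]), 65.89, [[470.8999938964844, 30.5], [551.7999877929688, -5.800000190734863], [582.5, 62.70000076293945], [501.5, 98.9000015258789]])
mat 0.6 [300. 166.] [0.5427 0.0996 0.005 ] [0.54271417 0.09940252 0.0041731 ]
cover 0.91 [300. 212.] [0.5283 0.0503 0.005 ] [0.5286704  0.05313228 0.01360451]
cover 0.67 [364. 337.] [ 0.5605 -0.1354  0.005 ] [ 0.56033903 -0.13270031  0.00827631]
```

View pics/4.png

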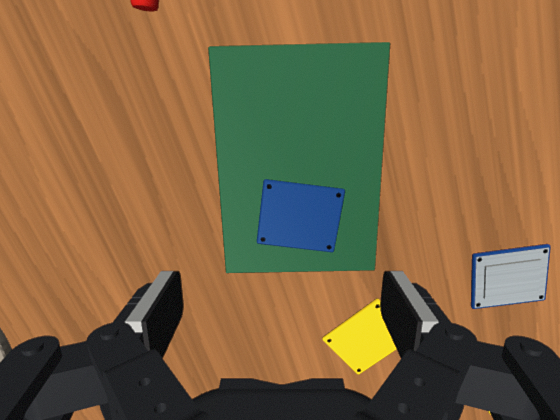

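The wrist view now shows the cover whole at (300,215): rim corners (263,180), (345,188), (335,251), (258,243), square on the mat. It is the blue one on the mat; the yellow one at (360,335) and the grey turned one at (510,275) are left alone. Now over the knife.

```bash
python3 -m pendant '[[0.0854,-0.037,0.0103,0,0],[0.0854,-0.037,0.0103,0,0],[0.0854,-0.037,0.0103,0,0],[0.0854,-0.037,0.0103,0,0],[0.0854,-0.037,0.0103,0,0],[0.0854,-0.037,0.0103,0,0],[0.0854,-0.037,0.0103,0,0],[0.0854,-0.037,0.0103,0,0],[0.0854,-0.037,0.0103,0,0],[0.0854,-0.037,0.0103,0,0],[0.0854,-0.037,0.0103,0,0],[0.0854,-0.037,0.0103,0,0]]'
python3 -m pendant '[[0.0854,0,0,0,0],[0.0854,0,0,0,0]]'
python3 - <<'E'
from h import *
a,d=bot.read_camera("wrist");cv2.imwrite("pics/5.png",a);print(bot.get_obs()['tool_rot'],bot.camera_model("wrist")["intrinsics"])
H,S,V=cv2.split(cv2.cvtColor(a,cv2.COLOR_BGR2HSV))
red=((H<6)|(H>174))&(S>170)&(V>60)
print("handle top",rect("wrist",red,.086))
for n,z in [("knife",.075),("cradle_seat",.075),("knife_tip",.0241),("cradle",0)]:
    for r in bot.pinpoint(n,"wrist")[:2]:
        u,v=r["at"];print(n,round(r["score"],2),np.round(r["at"]),np.round(w("wrist",u,v,z=z),4))
for r in bot.trace("cradle","wrist")[:1]: print("cradle",rect("wrist",r["mask"],.082))
E
```

```text
t: 4.32
eef_pos: [0.5112, -0.3666, 0.4044]
tool_rot: [-0.001, 0.803, 0.597, 0.001]
contact_force: [0.6, -1.2, 0.7]
gripper_width: 1.006
grasp_force: 0.0
t: 4.48
eef_pos: [0.5099, -0.368, 0.4044]
tool_rot: [0.0, 0.804, 0.594, -0.0]
contact_force: [0.5, 1.2, -0.4]
gripper_width: 0.996
grasp_force: 0.0
[-5.50881572e-04  8.03383255e-01  5.95462026e-01  1.37078399e-04] [[342.36351076   0.         281.38278024]
 [  0.         342.36351076 208.64863722]
 [  0.           0.           1.        ]]
handle top (array([ 503.4, -386.2]), array([119.9,  20.6]), 77.9, [[480.70001220703125, -442.70001220703125], [500.8999938964844, -447.0], [526.0, -329.79998779296875], [505.8999938964844, -325.3999938964844]])
knife 0.83 [283. 197.] [ 0.5105 -0.3699  0.075 ]
cradle_seat 0.74 [280. 206.] [ 0.5054 -0.3763  0.075 ]
knife_tip 0.66 [272.  71.] [ 0.5322 -0.261   0.0241]
cradle (array([ 529.6, -368.4]), array([103.1,  22.6]), 79.33, [[508.8999938964844, -417.0], [531.2000122070312, -421.20001220703125], [550.2999877929688, -319.79998779296875], [528.0, -315.70001220703125]])
```

View pics/5.png

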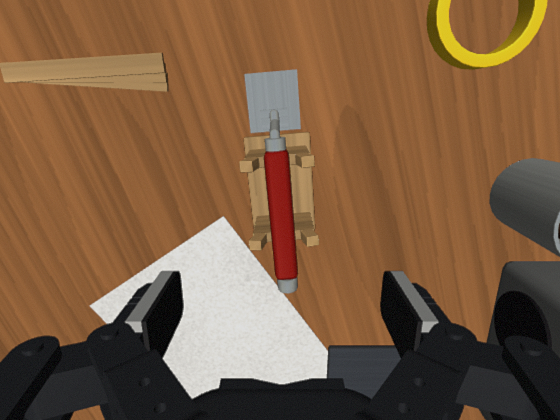

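The view shows the knife in its cradle: red handle from (276,150) to (286,280), blade at (272,100) pointing away; stick at (85,70), paper at (210,310) and tape at (485,30) are clear of it. I turn 4.8° in line, come down and close on the handle.

```bash
python3 -m pendant '[[0.0854,0,0,0,-4.8],[0.0854,-0.0005,-0.0025,0.029,0],[0.0854,0,0,0.029,0],[0.0854,0,0,0.029,0],[0.0854,0,0,0.029,0],[0.0854,0,0,0.029,0],[0.0854,0,0,0.019,0],[0.0854,0,0,0.012,0],[0.0854,0,0,0,0],[0.0854,0,0,0,0]]' 30
python3 -m pendant '[[0.05,0,0,0,0],[0.03,0,0,0,0],[0.01,0,0,0,0],[0.01,0,0,0,0],[0.01,0,0,0,0],[0.01,0,0,0,0],[0.01,0,0,0,0],[0.01,0,0,0,0]]' 30
python3 -m pendant '[[0.0,0,0,0,0],[0.0,0,0,0,0],[0.0,0,0,0,0],[0.0,0,0,0,0]]' 100
python3 - <<'E'
from h import *
a,d=bot.read_camera("wrist");b,_=bot.read_camera("scene");cv2.imwrite("pics/6.png",cv2.resize(np.hstack([a,b]),(800,300)))
E
```

```text
t: 5.62
eef_pos: [0.5079, -0.3667, 0.229]
tool_rot: [-0.0, 0.778, 0.628, -0.0]
contact_force: [-0.0, 0.1, 1.3]
gripper_width: 1.0
grasp_force: 0.0
t: 6.28
eef_pos: [0.5077, -0.3672, 0.2293]
tool_rot: [0.0, 0.778, 0.628, 0.0]
contact_force: [-0.5, 0.8, 5.8]
gripper_width: 0.249
grasp_force: 30.6
t: 6.62
eef_pos: [0.5078, -0.3673, 0.2295]
tool_rot: [0.0, 0.778, 0.628, 0.0]
contact_force: [-0.1, 1.5, 7.6]
gripper_width: 0.242
grasp_force: 98.2
```

View pics/6.png

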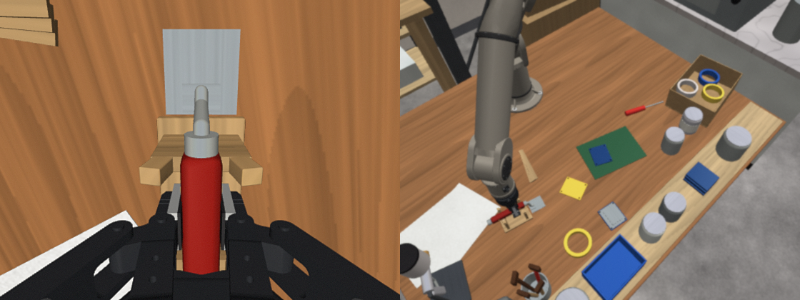

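Gripped (opening ~21 mm, 98 N); the wrist half of the picture shows the handle between the pads at (200,230) and the blade at (200,72), straight and level. Lift and check the tip.

```bash
python3 -m pendant '[[0.0,0,0,-0.005,0],[0.0,0,0,-0.01,0],[0.0,0,0,-0.02,0],[0.0,0,0,-0.025,0],[0.0,0,0,-0.025,0],[0.0,0,0,-0.015,0],[0.0,0,0,0,0],[0.0,0,0,0,0]]' 100
cat >> h.py <<'E'
def tip():
    o=bot.get_obs();a,d=bot.read_camera("wrist")
    from scipy.spatial.transform import Rotation as Ro
    q=o['tool_rot'];T=Ro.from_quat([q[1],q[2],q[3],q[0]]).as_matrix()
    return o,a,d,T
E
python3 - <<'E'
from h import *
o,a,d,T=tip()
print(o['eef_pos'],o['contact_force'])
for r in bot.pinpoint("knife_tip","wrist")[:1]:
    u,v=r["at"];print(r)
for v in range(20,140,8):
    P=[(w("wrist",u,v,d=d[v,u])-o['eef_pos'])@T*1000 for u in (250,281,310)]
    print(v,*[np.round(p,1) for p in P])
H,S,V=cv2.split(cv2.cvtColor(a,cv2.COLOR_BGR2HSV))
print(a[20:140:8,281].tolist())
E
```

```text
t: 7.38
eef_pos: [0.5074, -0.367, 0.3293]
tool_rot: [0.001, 0.778, 0.628, 0.0]
contact_force: [-0.3, -0.7, -2.1]
gripper_width: 0.24
grasp_force: 97.9
[ 0.50743291 -0.36701281  0.3292711 ] [-0.33992367 -0.72259628 -2.11530926]
{'at': [284.7, 39.5], 'score': 0.93}
20 [138.9 -26.7 332.4] [138.9  -2.5 332.3] [138.8  20.1 332. ]
28 [133.1 -26.8 331.1] [133.1  -2.5 331.4] [133.1  20.2 331.5]
36 [127.2 -26.8 329.4] [127.5  -2.5 331.6] [127.4  20.3 331.2]
44 [103.6 -16.2 205.9] [103.5  -1.9 204.9] [103.6  11.4 205.6]
52 [100.1 -16.2 204.9] [100.3  -1.9 206.8] [100.2  11.5 205.8]
60 [ 96.9 -16.4 206.8] [ 96.9  -1.9 206.7] [ 96.9  11.6 206.6]
68 [ 93.3 -16.4 205.6] [ 93.4  -1.9 205.8] [ 93.4  11.6 205.8]
76 [ 89.9 -16.6 206.2] [ 89.8  -1.9 204.8] [ 89.8  11.7 205.3]
84 [ 86.3 -16.6 205.8] [ 86.3  -1.9 205.7] [ 86.4  11.9 206.7]
92 [ 82.7 -16.7 205.9] [ 82.7  -1.9 206.7] [ 82.7  11.9 205.7]
100 [ 79.1 -16.7 204.7] [ 79.1  -1.9 206.4] [ 79.1  12.  205.7]
108 [ 75.4 -17.  206.3] [ 75.4  -1.9 205.8] [ 75.4  12.1 205.6]
116 [ 71.6 -17.1 206.9] [ 71.7  -1.9 206. ] [ 71.7  12.2 205.9]
124 [ 67.9 -17.1 205.7] [ 68.3  -1.9 198.3] [ 67.8  12.4 206.7]
132 [ 64.  -17.3 206.4] [ 64.9  -1.9 195.6] [ 63.9  12.5 207.4]
[[62, 102, 153], [59, 100, 150], [61, 100, 148], [161, 159, 153], [164, 161, 154], [164, 162, 154], [164, 162, 155], [163, 160, 154], [164, 162, 154], [162, 160, 154], [163, 161, 154], [164, 161, 155], [165, 162, 156], [164, 161, 154], [164, 159, 154]]
```

```bash
python3 -m pendant '[[0.0,0,0,0,6],[0.0,0,0,0,5.9],[0.0,0.0284,-0.0189,0,0],[0.0,0.0284,-0.0189,0,0],[0.0,0.0284,-0.0189,0,0],[0.0,0.0284,-0.0189,0,0],[0.0,0.0284,-0.0189,0,0],[0.0,0.0284,-0.0189,0,0],[0.0,0.0284,-0.0189,0,0],[0.0,0.0284,-0.0189,0,0],[0,0,0,0,0],[0,0,0,0,0]]' 100
python3 -m pendant '[[0,0,0,0.025,0],[0,0,0,0.025,0],[0,0,0,0.025,0],[0,0,0,0.02,0],[0,0,0,0.009,0],[0,0,0,0,0],[0,0,0,0,0]]'
python3 - <<'E'
from h import *
o,a,d,T=tip();cv2.imwrite("pics/7.png",a);print(o['eef_pos'],o['tool_rot'])
H,S,V=cv2.split(cv2.cvtColor(a,cv2.COLOR_BGR2HSV))
bl=(H>100)&(H<130)&(S>120)&(V>40)
print("cover",rect("wrist",bl,.0145))
E
```

```text
t: 8.48
eef_pos: [0.4616, -0.0956, 0.3276]
tool_rot: [-0.001, 0.838, 0.546, -0.001]
contact_force: [0.6, -0.8, -2.1]
gripper_width: 0.243
grasp_force: 98.4
t: 9.07
eef_pos: [0.4621, -0.099, 0.2246]
tool_rot: [0.0, 0.839, 0.543, -0.001]
contact_force: [0.0, -0.7, -1.4]
gripper_width: 0.24
grasp_force: 98.3
[ 0.46205929 -0.09904832  0.22464937] [ 5.61401363e-05  8.39467400e-01  5.43409733e-01 -5.86534686e-04]
cover (array([512.7,  10.2]), array([ 4.1, 88.2]), 65.87, [[471.6000061035156, 26.299999237060547], [552.0999755859375, -9.699999809265137], [553.7999877929688, -6.0], [473.29998779296875, 30.100000381469727]])
```

View pics/7.png

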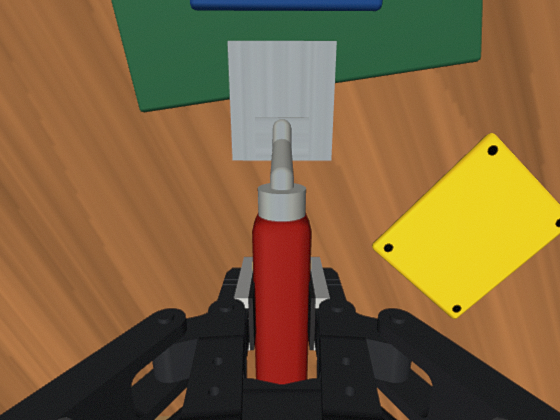

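The blade (228–336, row 40 front edge) stands square to the blue rim (191–382, row 9), about 13 mm short of it and centred. The yellow look-alike is aside at (470,225). Now I feel for the mat gently in front of the rim.

```bash
python3 -m pendant '[[0,0,0,0.006,0],[0,0,0,0.004,0],[0,0,0,0.002,0],[0,0,0,0,0],[0,0,0,0,0],[0,0,0,0,0]]'|egrep 'eef|cont'
for i in 1; do python3 -m pendant '[[0,0,0,0.0005,0],[0,0,0,0,0],[0,0,0,0,0]]'|egrep 'eef|cont'; done
python3 -m pendant '[[0,0,0,0.0005,0],[0,0,0,0,0],[0,0,0,0,0]]'|egrep 'eef|cont'
```

```text
eef_pos: [0.4621, -0.0979, 0.2128]
contact_force: [0.1, -0.6, -2.1]
eef_pos: [0.4621, -0.0979, 0.2123]
contact_force: [0.5, -0.0, -2.3]
eef_pos: [0.4621, -0.0979, 0.2117]
contact_force: [-0.1, -0.1, -1.5]
```

```bash
python3 -m pendant '[[0,0,0,0.0004,0],[0,0,0,0,0],[0,0,0,0,0]]'|egrep 'eef|cont'
python3 -m pendant '[[0,0,0,0.0003,0],[0,0,0,0,0],[0,0,0,0,0]]'|egrep 'eef|cont'
```

```text
eef_pos: [0.462, -0.0979, 0.2113]
contact_force: [-0.8, -0.2, -0.6]
eef_pos: [0.4621, -0.0979, 0.211]
contact_force: [0.8, -0.9, -2.0]
```

```bash
python3 -m pendant '[[0,0,0,0.0003,0],[0,0,0,0,0],[0,0,0,0,0]]'|egrep 'eef|cont'
python3 -m pendant '[[0,0,0,0.0003,0],[0,0,0,0,0],[0,0,0,0,0]]'|egrep 'eef|cont'
```

```text
eef_pos: [0.462, -0.0979, 0.2107]
contact_force: [0.5, -0.1, -1.1]
eef_pos: [0.4621, -0.0979, 0.2104]
contact_force: [0.3, -0.2, -2.0]
```

```bash
python3 -m pendant '[[0,0,0,0.0003,0],[0,0,0,0,0],[0,0,0,0,0]]'|egrep 'eef|cont'
python3 -m pendant '[[0,0,0,0.0003,0],[0,0,0,0,0],[0,0,0,0,0]]'|egrep 'eef|cont'
```

```text
eef_pos: [0.4621, -0.098, 0.2102]
contact_force: [-0.6, -0.6, -0.5]
eef_pos: [0.462, -0.0981, 0.2099]
contact_force: [-1.2, -1.5, 3.3]
```

Mat felt at TCP z 0.2103. Up 1.2 mm (middle of the gap), then in under the rim.

```bash
python3 -m pendant '[[0,0,0,-0.0012,0],[0,0,0,0,0],[0,0,0,0,0],[0,0.004,0,0,0],[0,0.004,0,0,0],[0,0.002,0,0,0],[0,0.002,0,0,0],[0,0.002,0,0,0],[0,0.002,0,0,0],[0,0,0,0,0],[0,0,0,0,0]]'|egrep 'eef|cont'
python3 -m pendant '[[0,0.001,0,0,0],[0,0.001,0,0,0],[0,0.001,0,0,0],[0,0.001,0,0,0],[0,0,0,0,0],[0,0,0,0,0]]'|egrep 'eef|cont'
```

```text
eef_pos: [0.4686, -0.0832, 0.211]
contact_force: [-0.3, -0.1, -2.0]
eef_pos: [0.4702, -0.0796, 0.211]
contact_force: [0.2, 0.9, -2.2]
```

Run:
```python
from h import *
b,_=bot.read_camera("top")
H,S,V=cv2.split(cv2.cvtColor(b,cv2.COLOR_BGR2HSV))
bl=((H>100)&(H<130)&(S>120)&(V>40));m=np.zeros_like(bl);m[190:260,235:300]=1;bl&=m
P=np.argwhere(bl);print(len(P),P.mean(0))
np.save("c.npy",P.mean(0))
```

```text
988 [224.33805668 267.01720648]
```

```bash
for k in 1; do python3 -m pendant '[[0,0.001,0,0,0],[0,0.001,0,0,0],[0,0,0,0,0]]'|egrep 'eef|cont'; done
python3 -m pendant '[[0,0.001,0,0,0],[0,0,0,0,0]]'|egrep 'eef|cont'
python3 -m pendant '[[0,0.001,0,0,0],[0,0,0,0,0]]'|egrep 'eef|cont'
```

```text
eef_pos: [0.4712, -0.0776, 0.211]
contact_force: [-0.1, 0.8, -1.5]
eef_pos: [0.4715, -0.0768, 0.211]
contact_force: [0.0, 0.7, -0.5]
eef_pos: [0.4719, -0.0758, 0.211]
contact_force: [-0.2, 0.2, -1.5]
```

```bash
python3 -m pendant '[[0,0.001,0,0,0],[0,0,0,0,0],[0,0,0,0,0]]'|egrep 'eef|cont'
python3 -m pendant '[[0,0.001,0,0,0],[0,0,0,0,0],[0,0,0,0,0]]'|egrep 'eef|cont'
```

```text
eef_pos: [0.4723, -0.0751, 0.211]
contact_force: [0.1, 1.0, -1.0]
eef_pos: [0.4727, -0.0741, 0.211]
contact_force: [0.1, -0.1, -1.7]
```

```bash
python3 -m pendant '[[0,0.001,0,0,0],[0,0,0,0,0],[0,0,0,0,0]]'|egrep 'eef|cont'
python3 -m pendant '[[0,0.001,0,0,0],[0,0,0,0,0],[0,0,0,0,0]]'|egrep 'eef|cont'
```

```text
eef_pos: [0.4731, -0.0732, 0.211]
contact_force: [-0.4, -0.7, -1.6]
eef_pos: [0.4735, -0.0723, 0.211]
contact_force: [0.1, 0.8, -2.0]
```

```bash
python3 -m pendant '[[0,0.001,0,0,0],[0,0,0,0,0],[0,0,0,0,0]]'|egrep 'eef|cont'
python3 -m pendant '[[0,0.001,0,0,0],[0,0,0,0,0],[0,0,0,0,0]]'|egrep 'eef|cont'
cat >> h.py <<'E'
def blob():
    b,_=bot.read_camera("top")
    H,S,V=cv2.split(cv2.cvtColor(b,cv2.COLOR_BGR2HSV))
    bl=((H>100)&(H<130)&(S>120)&(V>40));m=np.zeros_like(bl);m[190:260,235:300]=1
    P=np.argwhere(bl&m);return len(P),P.mean(0)
E
python3 -c "from h import *;print(blob())"
```

```text
eef_pos: [0.4739, -0.0714, 0.211]
contact_force: [-0.4, -0.2, -2.2]
eef_pos: [0.4743, -0.0704, 0.211]
contact_force: [0.2, 0.3, -2.4]
(955, array([223.77905759, 266.80104712]))
```

```bash
python3 -m pendant '[[0,0.001,0,0,0],[0,0,0,0,0],[0,0,0,0,0]]'|egrep 'eef|cont'
python3 -m pendant '[[0,0.001,0,0,0],[0,0,0,0,0],[0,0,0,0,0]]'|egrep 'eef|cont'
```

```text
eef_pos: [0.4747, -0.0697, 0.211]
contact_force: [0.4, -0.2, -2.1]
eef_pos: [0.4749, -0.0691, 0.211]
contact_force: [-0.9, -3.0, 0.2]
```

Contact: about 3 N back along the push. Hold and confirm.

```bash
python3 -m pendant '[[0,0,0,0,0],[0,0,0,0,0],[0,0,0,0,0]]'|egrep 'eef|cont'
python3 -m pendant '[[0,0,0,0,0],[0,0,0,0,0]]'|egrep 'eef|cont'
python3 - <<'E'
from h import *
print(blob(),bot.get_obs()['t'])
o,a,d,T=tip();s,_=bot.read_camera("scene")
k=s[195:275,300-40:300+60] if 0 else s[180:260,250:350]
cv2.imwrite("pics/8.png",np.hstack([cv2.resize(a,(420,315)),cv2.resize(k,(380,315),interpolation=cv2.INTER_CUBIC)]))
E
```

```text
eef_pos: [0.475, -0.0689, 0.211]
contact_force: [-0.6, -2.5, -0.8]
eef_pos: [0.4751, -0.0687, 0.211]
contact_force: [-0.7, -2.9, -0.5]
(948, array([223.49683544, 266.37658228])) 16.1833
```

View pics/8.png

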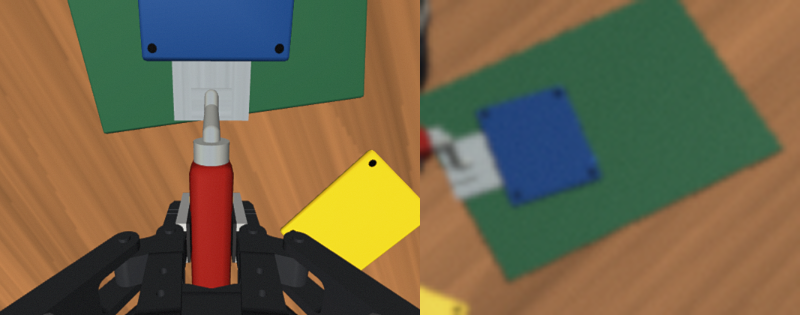

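Blade is under the rim (left half: rim at row 60 lies over the blade, centred at col 211; right half: cover flat), and the force stays about 3 N, so it is home. Now lift in an arc, first half.

```bash
python3 -m pendant '[[0,0,0,-0.0012,0],[0,0,0,-0.0013,0],[0,0.0002,0,-0.0017,0],[0,0.0003,0,-0.0018,0],[0,0.0007,0,-0.003,0],[0,0.0008,0,-0.003,0],[0,0.0012,0,-0.005,0],[0,0.0013,0,-0.0051,0],[0,0.0025,0,-0.0045,0],[0,0.0026,0,-0.0044,0],[0,0.0031,0,-0.004,0],[0,0.0031,0,-0.0041,0]]'|egrep '^t|eef|cont'
python3 - <<'E'
from h import *
o,a,d,T=tip();s,_=bot.read_camera("scene")
k=s[180:260,250:350]
cv2.imwrite("pics/9.png",np.hstack([cv2.resize(a,(420,315)),cv2.resize(k,(380,315),interpolation=cv2.INTER_CUBIC)]))
E
```

```text
t: 17.28
eef_pos: [0.4816, -0.0539, 0.2506]
tool_rot: [-0.0, 0.839, 0.544, 0.0]
contact_force: [-0.4, 0.3, -3.1]
```

View pics/9.png

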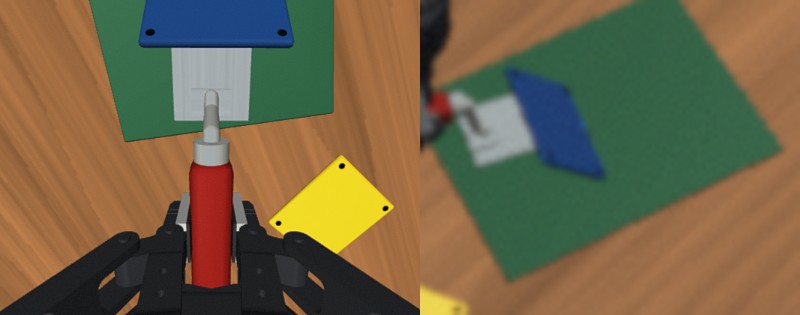

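The cover stands tilted around 45° on the blade, pivoting on its far edge (right half, edge at (545,160)–(600,175)). Second half of the arc.

```bash
python3 -m pendant '[[0,0.0039,0,-0.0034,0],[0,0.004,0,-0.0032,0],[0,0.0044,0,-0.0027,0],[0,0.0045,0,-0.0025,0],[0,0.0047,0,-0.0024,0],[0,0.0047,0,-0.0021,0],[0,0.0041,0,-0.0009,0],[0,0.0041,0,-0.0007,0],[0,0.0036,0,-0.0004,0],[0,0.0037,0,0,0],[0,0.0042,0,0,0],[0,0.0042,0,0,0]]'|egrep '^t|eef|cont'
python3 - <<'E'
from h import *
o,a,d,T=tip();s,_=bot.read_camera("scene")
k=s[180:260,250:350]
cv2.imwrite("pics/10.png",np.hstack([cv2.resize(a,(420,315)),cv2.resize(k,(380,315),interpolation=cv2.INTER_CUBIC)]))
H,S,V=cv2.split(cv2.cvtColor(s,cv2.COLOR_BGR2HSV));bl=((H>100)&(H<130)&(S>120)&(V>40))[180:260,250:350];print(bl.sum())
E
```

```text
t: 18.38
eef_pos: [0.5023, -0.0081, 0.2685]
tool_rot: [-0.0, 0.839, 0.544, 0.0]
contact_force: [-0.9, 0.1, 2.2]
37
```

View pics/10.png

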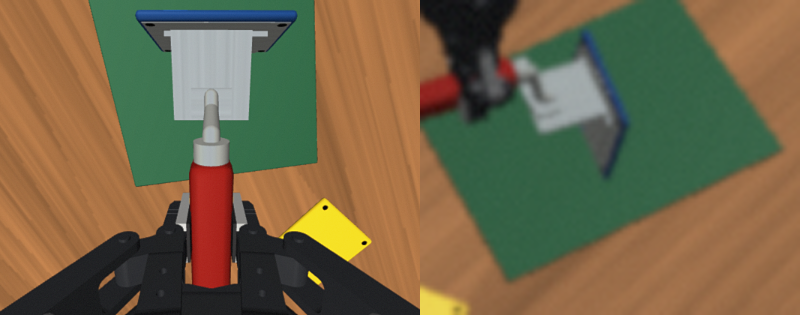

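The cover stands almost upright, with the blade resting on the spigot (about 4 N down). I ease up slightly and push it over.

```bash
python3 -m pendant '[[0,0,0,-0.001,0],[0,0.002,0,-0.0005,0],[0,0.003,0,-0.0005,0],[0,0.003,0,0,0],[0,0.003,0,0,0],[0,0.003,0,0,0],[0,0.003,0,0,0]]'|egrep '^t|eef|cont'
python3 - <<'E'
from h import *
o,a,d,T=tip()
print(o['contact_force'])
for r in (8,20,30,45): print([ (np.round(w("wrist",u,r,d=d[r,u])*1000).astype(int).tolist(),a[r,u].tolist()) for u in (200,285,370)])
E
```

```text
t: 19.07
eef_pos: [0.509, 0.0074, 0.2703]
tool_rot: [-0.0, 0.839, 0.544, -0.0]
contact_force: [0.0, 0.5, -1.7]
[ 0.02310643  0.46351318 -1.72903111]
[([517, 148, 5], [83, 120, 64]), ([563, 126, 14], [190, 186, 179]), ([611, 107, 5], [77, 114, 57])]
[([514, 143, 4], [82, 119, 63]), ([561, 120, 13], [187, 183, 176]), ([609, 101, 3], [79, 115, 58])]
[([511, 138, 5], [87, 123, 66]), ([559, 115, 12], [185, 184, 176]), ([607, 95, 5], [80, 115, 58])]
[([508, 130, 6], [84, 121, 64]), ([552, 101, 65], [182, 180, 173]), ([604, 87, 5], [77, 113, 57])]
```

The depth readings show the grey spigot face at 12–14 mm height around (560,120): the cover has gone over. Up, measure it, and go back above the cradle.

```bash
python3 -m pendant '[[0,0,0,-0.02,0],[0,-0.02,0,-0.03,0],[0,-0.02,0,-0.0092,0],[0,0,0,0,0],[0,0,0,0,0]]'|egrep '^t|eef|cont'
python3 - <<'E'
from h import *
b,d=bot.read_camera("top")
H,S,V=cv2.split(cv2.cvtColor(b,cv2.COLOR_BGR2HSV))
gr=((H>55)&(H<95)&(S>80)&(V>25)).astype(np.uint8);
c=max(cv2.findContours(gr,0,2)[0],key=cv2.contourArea);hull=cv2.fillPoly(np.zeros_like(gr),[cv2.convexHull(c)],1)
m=((hull>0)&(gr==0)).astype(np.uint8);m=cv2.morphologyEx(m,cv2.MORPH_OPEN,np.ones((3,3)))
print("flipped",rect("top",m,.012),m.sum(),bot.pinpoint("done_cover","top")[:3])
E
python3 -m pendant '[[0,-0.0302,0.0152,0,0],[0,-0.0302,0.0152,0,0],[0,-0.0302,0.0152,0,0],[0,-0.0302,0.0152,0,0],[0,-0.0302,0.0152,0,0],[0,-0.0302,0.0152,0,0],[0,-0.0302,0.0152,0,0],[0,-0.0302,0.0152,0,0],[0,-0.0302,0.0152,0,0],[0,-0.0302,0.0152,0,0],[0,0,0,0,-6],[0,0,0,0,-5.9]]'|egrep '^t|eef|cont|rot'
python3 -m pendant '[[0,0,0,0,0],[0,0,0,0,0]]'|egrep '^t|eef|cont|rot'
```

```text
t: 19.53
eef_pos: [0.4924, -0.0305, 0.3302]
tool_rot: [0.0, 0.84, 0.543, 0.001]
contact_force: [0.2, 0.9, -2.2]
flipped (array([562.3, 121. ]), array([75.7, 89.4]), 65.63, [[506.0, 105.0], [587.4000244140625, 68.0999984741211], [618.5999755859375, 137.0], [537.2000122070312, 173.89999389648438]]) 1227 [{'at': [324.2, 145.7], 'score': 0.76}]
t: 20.63
eef_pos: [0.508, -0.3691, 0.3281]
tool_rot: [-0.0, 0.777, 0.629, -0.001]
contact_force: [0.1, 0.8, -2.2]
t: 20.8
eef_pos: [0.5087, -0.3665, 0.3284]
tool_rot: [-0.001, 0.779, 0.627, 0.0]
contact_force: [0.2, -0.3, -1.8]
```

Turned cover measured at (0.562, 0.121), 13 mm across and 30 mm along from the mat's middle: good. Check the knife in the hand, then lower it in.

```bash
python3 - <<'E'
from h import *
o,a,d,T=tip()
print(bot.pinpoint("knife_tip","wrist")[:1])
for v in (44,60,76,92,108):
    P=[(w("wrist",u,v,d=d[v,u])-o['eef_pos'])@T*1000 for u in (250,310)]
    e=np.where(d[v]<.22)[0];print(v,e.min(),e.max(),*[np.round(p,1) for p in P])
E
python3 -m pendant '[[0,-0.001,-0.0007,0.02,0],[0,0,0,0.025,0],[0,0,0,0.02,0],[0,0,0,0.012,0],[0,0,0,0.008,0],[0,0,0,0.005,0],[0,0,0,0.003,0],[0,0,0,0,0],[0,0,0,0,0]]'|egrep '^t|eef|cont|rot'
```

```text
[{'at': [282.7, 40.2], 'score': 0.65}]
44 228 336 [103.  -15.1 204.6] [102.9  12.6 203.7]
60 228 335 [ 96.2 -15.2 204.6] [ 96.2  12.8 204.3]
76 54 479 [ 89.2 -15.3 203.5] [ 89.2  13.  204.3]
92 195 495 [ 82.1 -15.6 204.2] [ 82.1  13.1 204. ]
108 133 487 [ 74.7 -15.7 203.5] [ 74.7  13.3 203.8]
t: 21.65
eef_pos: [0.5076, -0.3684, 0.2374]
tool_rot: [0.001, 0.778, 0.628, 0.0]
contact_force: [-0.9, 0.1, -2.2]
```

```bash
python3 -m pendant '[[0,0.001,0,0.003,0],[0,0,0,0.002,0],[0,0,0,0.001,0],[0,0,0,0,0],[0,0,0,0,0]]'|egrep '^t|eef|cont'
python3 -m pendant '[[0,0,0,0.0005,0],[0,0,0,0.0005,0],[0,0,0,0,0],[0,0,0,0,0]]'|egrep '^t|eef|cont'
```

```text
t: 22.07
eef_pos: [0.5075, -0.3671, 0.2306]
tool_rot: [-0.0, 0.778, 0.628, -0.0]
contact_force: [0.2, -0.2, -2.0]
t: 22.4
eef_pos: [0.5076, -0.3671, 0.2296]
tool_rot: [0.0, 0.778, 0.628, -0.0]
contact_force: [0.6, 0.0, -1.9]
```

```bash
python3 -m pendant '[[0,0,0,0.0004,0],[0,0,0,0,0],[0.024,0,0,0,0],[0.03,0,0,0,0],[0.04,0,0,0,0],[0.06,0,0,0,0],[0.0854,0,0,0,0],[0.0854,0,0,0,0],[0.0854,0,0,0,0],[0.0854,0,0,0,0],[0.0854,0,0,0,0],[0.0854,0,0,0,0]]' 20
python3 -m pendant '[[0.0854,0,0,-0.01,0],[0.0854,0,0,-0.02,0],[0.0854,0,0,-0.03,0],[0.0854,0,0,-0.03,0],[0.0854,0,0,-0.03,0],[0.0854,0,0,-0.03,0],[0.0854,0,0,-0.025,0],[0.0854,0,0,0,0],[0.0854,0,0,0,0],[0.0854,0,0,0,0]]'
python3 - <<'E'
from h import *
a,d=bot.read_camera("wrist")
H,S,V=cv2.split(cv2.cvtColor(a,cv2.COLOR_BGR2HSV))
red=((H<6)|(H>174))&(S>170)&(V>60)
print("handle",rect("wrist",red,.086)[:3])
for n,z in [("knife",.075),("cradle_seat",.075),("knife_tip",.0241)]:
    for r in bot.pinpoint(n,"wrist")[:1]:
        u,v=r["at"];print(n,round(r["score"],2),np.round(r["at"]),np.round(w("wrist",u,v,z=z),4))
b,db=bot.read_camera("top")
for n in ["mat","cover","knife","done_cover","tin_a","tape","driver"]:
    for r in bot.pinpoint(n,"top")[:3]:
        u,v=r["at"];print(n,round(r["score"],2),np.round(r["at"]),np.round(w("top",u,v,d=db[int(v),int(u)]),3))
E
```

```text
t: 23.4
eef_pos: [0.5076, -0.3671, 0.2292]
tool_rot: [-0.0, 0.778, 0.628, 0.0]
contact_force: [0.2, -0.5, 0.8]
gripper_width: 0.998
grasp_force: 0.0
t: 24.23
eef_pos: [0.5073, -0.3669, 0.4041]
tool_rot: [-0.0, 0.778, 0.628, 0.0]
contact_force: [-0.8, -0.2, -0.8]
gripper_width: 0.998
grasp_force: 0.0
handle (array([ 501.7, -387.7]), array([118.6,  20.5]), 78.37)
knife 0.6 [283. 199.] [ 0.5063 -0.373   0.075 ]
cradle_seat 0.8 [280. 208.] [ 0.5014 -0.38    0.075 ]
knife_tip 0.64 [283.  70.] [ 0.5298 -0.2639  0.0241]
mat 0.75 [251. 221.] [0.539 0.085 0.008]
cover 0.8 [236. 209.] [0.57  0.122 0.012]
cover 0.65 [336. 206.] [ 0.571 -0.14   0.006]
cover 0.32 [114. 169.] [0.664 0.412 0.096]
knife 0.95 [436. 221.] [ 0.506 -0.37   0.081]
done_cover 0.68 [324. 146.] [ 0.739 -0.116  0.002]
done_cover 0.2 [138. 245.] [0.485 0.371 0.019]
tin_a 0.85 [170. 166.] [0.667 0.275 0.087]
tin_a 0.76 [115. 171.] [0.66 0.41 0.09]
tin_a 0.23 [435. 220.] [ 0.509 -0.366  0.084]
tape 0.93 [382. 145.] [ 0.737 -0.276 -0.006]
driver 0.96 [138. 247.] [0.478 0.369 0.025]
```

The knife lies in its cradle within about 2 mm and 0.5° of where it was. The cover lies turned over on the mat, the bystanders have not moved and the gripper is clear. Handing in.

```bash
python3 -c "from station import bot;print(bot.hand_in())"
```

```text
the job is handed in; nothing more can be done
None
```

I turned the cover over with the knife, so it now lies painted face down and wholly on the mat; the knife is back in its cradle, and I handed the job in after about 24 s (no verdict was shown).

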